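# Reagent containers lined up by height on the rail

## Robot

A 7-joint arm with a two-finger parallel gripper is mounted at the origin on a cart in front of the work surface, level with it; the furniture and walls round the work are solid. World frame = base frame: x ahead of the robot, y to its left, z up, the work surface at z = 0. Lengths are in m, angles in rad, forces in N, time in s.
With the tool pointing down it reaches from about 0.425 to 0.875 m from the base axis. Payload 4.7 kg.
Tool frame: the origin (TCP) lies on the centre line of the jaws, within the pads' length; the fingertips stand 14 mm ahead of it and the grasp point (between the pads) lies 5 mm behind it; z points along the fingers, y is the line along which they close (so a half turn about z gives the same grasp; the last joint's range is limited). The gripper opens to 87 mm and grips with 3 to 60 N. Pads are 19 mm wide; open, the fingers measure 117 mm over their backs; the gripper's body (75 mm by 190 mm) begins 51 mm behind the grasp point.
Start: joints at [1.127, 0.321, -0.07, 1.45, 0.023, 1.371, -0.057], TCP at [0.287, -0.583, 0.237] pointing down, gripper open.
Joint ranges: [-2.86, 2.86], [-0.3, 2.09], [-1.38, 1.24], [0.06, 2.45], [-1.56, 4.7], [0.09, 2.05], [-2.69, 2.69]. Speed limits (rad/s): [2.57, 2.57, 3.14, 3.14, 3.14, 3.14, 3.14].

## Interface

Orientations are given as a rotation vector (axis times angle).
In Python, from bench import * gives the robot as it stands.
- The arm moves only by the shell command python3 -m jog 'ROWS' [FORCE]. ROWS is JSON, a list of rows, each an object of numbers: "claw": the finger opening in mm, from 0 to 87; "dx", "dy", "dz": the shift along the tool's x, y, z in mm; "spin": the turn about the tool's z in degrees. In form: [{"claw": .., "dx": .., "dy": .., "dz": .., "spin": ..}, ...]. A call has 1 to 20 rows; each row is the pose to reach, as a shift and turn from the pose commanded when the call began, along the tool's axes at that moment; what a row does not reach only later rows make up. A row lasts 1/12 s, in which the tool goes at most 41.7 mm and 7.16 degrees, less where a joint would pass 70% of its speed; a pose out of reach is approached as far as the arm can. A call with a gripper value outside its range is refused whole. The fingers move at their own pace and stop on an object; FORCE is the grip in N (left out, the last holds). Time passes only in rows, so rows that repeat a pose let the fingers close. It gives the time, the measured TCP pose, the force, the opening and the grip force at its end, in the units of the state.
- get_state(): the state, without advancing time (a new reading comes with each control period).
- get_image(name): name is "scene" or "top"; returns a dict with "frame" (400x640x3 uint8, red, green, blue), "depth" (400x640 float32, m along the optical axis (not along the pixel's ray), 0 where there is no reading), "K" (3x3 intrinsics, pixels), "T" (4x4, takes a point from camera to world coordinates). Camera axes: x right, y down, z forward; pixel columns grow to the right and rows downward; lengths in m; the calibration is good to about 2 mm. A picture is of the moment at which its call begins.
- close_job(): hands the job in; it is judged then, once.
The state is a dict: "time": time; "joint_positions": joint angles; "qd": joint speeds; "joint_torque": joint torques, N m; "position": TCP position; "tool_rot": TCP orientation; "ft_force": force on the tool from outside, world axes, zero at the start; "torque": the same for the moment, N m; "grip_width": opening from 0.0 (shut) to 1.0 (fully open); "grip_force": force on a finger pad.
Only numpy, scipy, OpenCV 4.12 (cv2) and the standard library are available. Lean on these libraries where they do the work, as an engineer would, in place of code of your own. Each camera call takes 0.05 s, during which the arm holds its last target. There are 200 camera calls.

## Task

Line the four containers up by height on the aluminium rail, one upright in the middle of each round pad: the shortest on the pad next to the red end cap, each following one taller than the last, the tallest next to the black end cap. Leave the petri dish where it is.

Things in the scene. Friction and masses are not known exactly. Their poses are not given: they have to be found in the camera images.
- pot_mid (a point): Shortest container: clear pot with grey screw lid, 40 mm high, 38 mm diameter (lid 41 mm). Round and upright at the start; this point is on its axis, half-way up, own z axis up.
- small_brown_mid (a point): Second shortest: small amber-brown bottle with black cap, 63 mm high; body 29 mm diameter up to 40 mm height, shoulder above it, cap 18 mm diameter. Round and upright at the start; this point is on its axis, half-way up, own z axis up.
- large_brown_mid (a point): Third: larger amber-brown bottle with black cap, 75 mm high; body 34 mm diameter up to 45 mm height, shoulder above it, cap 20 mm diameter. Round and upright at the start; this point is on its axis, half-way up, own z axis up.
- pale_mid (a point): Tallest: bottle of clear glass that looks pale grey, with a white label and black cap, 86 mm high; body 37 mm diameter up to 52 mm height, shoulder above it, cap 23 mm diameter. Round and upright at the start; this point is on its axis, half-way up, own z axis up.
- pad_1: Round pad in the rail's row of four: black rim, pale ring, grey middle, 58 mm diameter, flat, 2 mm thick, fixed. Origin: centre of its underside, 12 mm above the worktop, so its top is 14 mm above the worktop. The pads are numbered along the rail (a fixed aluminium bar 85 mm wide, 360 mm long, 12 mm high), 72 to 88 mm apart; pad_1 and pad_4 are the end pads, and either may be the one next to the red cap.
- pad_2: Round pad in the rail's row of four: black rim, pale ring, grey middle, 58 mm diameter, flat, 2 mm thick, fixed. Origin: centre of its underside, 12 mm above the worktop, so its top is 14 mm above the worktop. The pads are numbered along the rail (a fixed aluminium bar 85 mm wide, 360 mm long, 12 mm high), 72 to 88 mm apart; this is one of the two inner pads.
- pad_3: Round pad in the rail's row of four: black rim, pale ring, grey middle, 58 mm diameter, flat, 2 mm thick, fixed. Origin: centre of its underside, 12 mm above the worktop, so its top is 14 mm above the worktop. The pads are numbered along the rail (a fixed aluminium bar 85 mm wide, 360 mm long, 12 mm high), 72 to 88 mm apart; this is one of the two inner pads.
- pad_4: Round pad in the rail's row of four: black rim, pale ring, grey middle, 58 mm diameter, flat, 2 mm thick, fixed. Origin: centre of its underside, 12 mm above the worktop, so its top is 14 mm above the worktop. The pads are numbered along the rail (a fixed aluminium bar 85 mm wide, 360 mm long, 12 mm high), 72 to 88 mm apart; pad_1 and pad_4 are the end pads, and either may be the one next to the red cap.
- red_cap: Red block across one end of the rail, 16 x 78 mm, 12 mm high, fixed; origin: centre of its underside, on the rail's top. It marks the end for the shortest container; a like black cap is at the other end. About 49 mm from the centre of the end pad next to it. (A tall microscope stands on the worktop to the left of the rail, at x 0.35 to 0.8 and y over 0.43 m: keep the arm clear of it.)
- dish_mid (a point): Bystander: petri dish with a lid, 60 mm diameter, 15 mm high, loose on the worktop; this point is its centre, 7.5 mm up.
Mind the look-alikes: they are no part of the job. What is shaped like the part that bears large_brown_mid but green is not meant.

How it is judged:
By the outcome, as a careful person would: the job done as asked, in the order asked, and still so for the second after the job is handed in, with the robot touching nothing.
It also fails if it takes over 128 s, if anything falls off the work surface, if the arm or the gripper's body presses on something with over 40 N, if the wrist force passes 120 N, or if a joint passes its speed limit or range.

## Working session

There is one attempt and no reset: what is moved stays moved. The work goes in short steps, Python scripts to look and compute and a shell command to move; the robot and the scene stay as the last step left them, time stands still between calls to the robot, and variables do not carry over. Pictures are saved under pics/ and viewed, at most 14 in all, crops included, and the job is handed in when it is done.

```bash
ls; mkdir -p pics; python3 - <<'E'
from bench import *
import cv2,numpy as np
s=get_state();print(s)
for n in("scene","top"):
    i=get_image(n);np.savez(f"pics/{n}0.npz",**i);cv2.imwrite(f"pics/{n}0.png",i["frame"][:,:,::-1]);print(n,i["K"],i["T"])
E
```

```text
pics
{'time': 0.0, 'joint_positions': array([ 1.12714319,  0.32182649, -0.07010582,  1.45167065,  0.02256908,
        1.37079129, -0.0569178 ]), 'qd': array([ 0.0004657 ,  0.0008071 , -0.0007919 ,  0.00043674, -0.00083455,
       -0.00119759, -0.00038934]), 'joint_torque': array([-1.33857343e-04, -4.91294968e+01, -4.04090434e-01, -3.12524915e+01,
       -6.40406599e-02,  4.37401340e-02,  1.56534184e-04]), 'position': array([ 0.28700263, -0.58262099,  0.23546156]), 'tool_rot': array([-3.05786017e+00, -7.12397719e-01,  7.72893865e-04]), 'ft_force': array([-0.48986098,  0.03104083, -0.11571906]), 'torque': array([ 0.02975138, -0.02756104,  0.01427265]), 'grip_force': 0.0, 'grip_width': 0.997915043265397}
scene [[488.40365346   0.         330.43664842]
 [  0.         488.40365346 197.97805957]
 [  0.           0.           1.        ]] [[-0.72183044 -0.39628636  0.56737813 -0.17161375]
 [-0.69201529  0.40299097 -0.59892663  0.69737699]
 [ 0.00869819 -0.82495781 -0.56512737  0.76487321]
 [ 0.          0.          0.          1.        ]]
top [[402.94933426   0.         322.09062947]
 [  0.         402.94933426 196.7568545 ]
 [  0.           0.           1.        ]] [[-8.61565615e-04 -9.86018163e-01  1.66635651e-01  3.81862697e-01]
 [-9.99988229e-01  5.38404101e-05 -4.85170998e-03 -6.42457483e-02]
 [ 4.77490243e-03 -1.66637870e-01 -9.86006603e-01  1.23510016e+00]
 [ 0.00000000e+00  0.00000000e+00  0.00000000e+00  1.00000000e+00]]
```

View pics/top0.png

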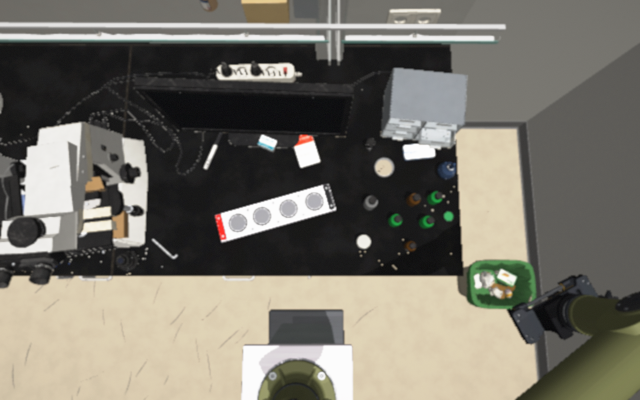

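View pics/scene0.png

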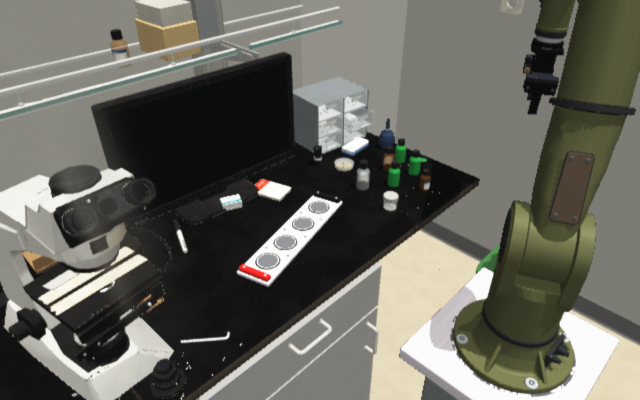

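Top view: the rail runs from its red end (221,227) to its black end (332,197). The dish is at (384,167), the pale bottle at (371,202), the pot at (364,242), and brown items at (414,199) and (410,246), with green look-alikes among them. I'll enlarge this area.

```bash
python3 - <<'E'
import cv2,numpy as np
t=cv2.imread("pics/top0.png");s=cv2.imread("pics/scene0.png")
a=cv2.resize(t[130:265,340:470],None,fx=4.4,fy=4.4,interpolation=cv2.INTER_CUBIC)
cv2.imwrite("pics/c1.png",a)
cv2.imwrite("pics/c2.png",cv2.resize(s[110:220,300:450],None,fx=5.3,fy=5.3,interpolation=cv2.INTER_CUBIC))
cv2.imwrite("pics/c3.png",cv2.resize(t[175:250,205:345],None,fx=5.7,fy=5.7,interpolation=cv2.INTER_CUBIC))
E
```

```text
(no output)
```

View pics/c1.png

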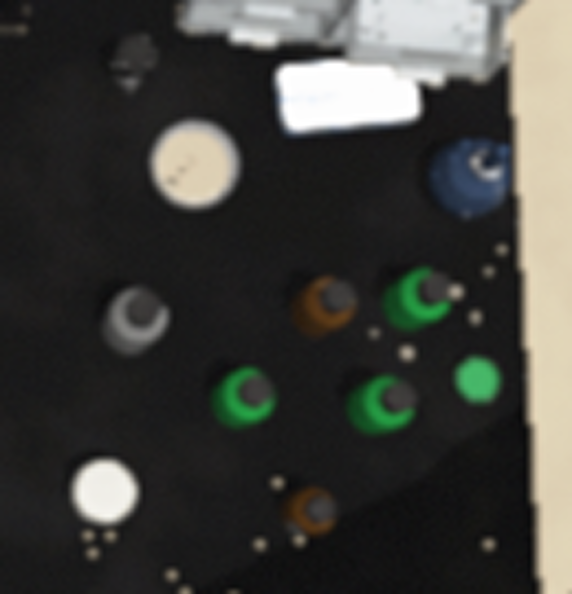

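View pics/c2.png

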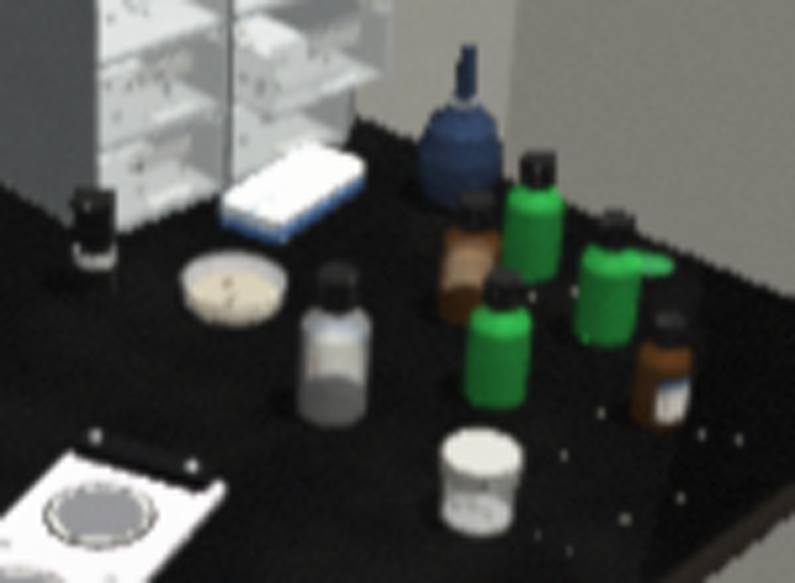

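View pics/c3.png

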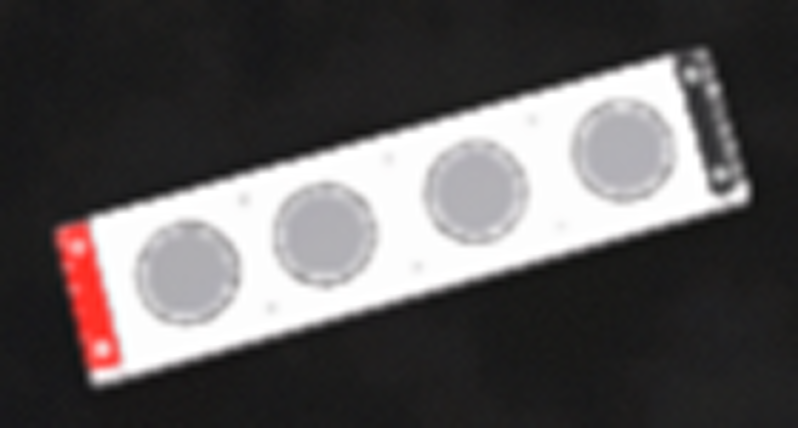

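Crops: the caps in c1 are pale (147,307), large brown (339,298), small brown (319,510), pot lid (105,491) and dish (195,164). The greens are at (256,391), (399,400) and (436,288). The pads in c3, starting from the red end, are at (188,272), (325,234), (476,191) and (624,149).

```bash
cat > h.py <<'E'
import numpy as np
def ray(n,u,v,z,i=None):
    i=i or np.load(f"pics/{n}0.npz");d=i["T"][:3,:3]@np.linalg.inv(i["K"])@[u,v,1];o=i["T"][:3,3]
    return o+d*(z-o[2])/d[2]
E
python3 - <<'E'
from h import *
np.set_printoptions(precision=4,suppress=True)
f=lambda u,s,o:o+(u+.5)/s-.5
for n,u,v,z in[("pot",105,491,.04),("small",319,510,.063),("large",339,298,.075),("pale",147,307,.086),("dish",195,164,.015),("g1",256,391,.075),("g2",399,400,.075),("g3",436,288,.075),("blue",470,177,.05),("lid",478,380,.01)]:
    print(n,ray("top",f(u,4.4,340),f(v,4.4,130),z))
for n,u,v,z in[("pot",482,451,.04),("small",671,317,.063),("large",478,198,.075),("pale",340,270,.086),("g1",502,275,.075),("g3",540,158,.075),("padK",99,515,.014)]:
    print("S",n,ray("scene",f(u,5.3,300),f(v,5.3,110),z))
P=[]
for u,v in[(188,272),(325,234),(476,191),(624,149)]:
    P.append(ray("top",f(u,5.7,205),f(v,5.7,175),.014));print(P[-1])
P=np.array(P);print(np.linalg.norm(np.diff(P,axis=0),axis=1),np.linalg.norm(P[:,:2],axis=1))
p=ray("top",f(88,5.7,205),f(296,5.7,175),.024);print(p,np.linalg.norm((p-P[0])[:2]))
# depth check
for c in("top","scene"):
    i=np.load(f"pics/{c}0.npz");D=i["depth"];v,u=np.mgrid[:400,:640]
    X=np.stack([(u-i["K"][0,2])/i["K"][0,0]*D,(v-i["K"][1,2])/i["K"][1,1]*D,D],-1)@i["T"][:3,:3].T+i["T"][:3,3]
    h=X[...,2]
    for n,x,y,hh,r in[("pot",.464,-.171,.04,.03),("small",.458,-.28,.063,.03),("large",.575,-.29,.075,.03),("pale",.57,-.185,.086,.03)]:
        m=(np.hypot(X[...,0]-x,X[...,1]-y)<r+.01)&(h>hh-.006)&(h<hh+.01)&(D>0);q=X[m]
        if len(q):print(c,n,len(q),q.mean(0),q.max(0)-q.min(0))
# heights of obstacles
E
```

```text
pot [ 0.4507 -0.1923  0.04  ]
small [ 0.4368 -0.3304  0.063 ]
large [ 0.5762 -0.3463  0.075 ]
pale [ 0.5683 -0.2171  0.086 ]
dish [ 0.6823 -0.2628  0.015 ]
g1 [ 0.5141 -0.2892  0.075 ]
g2 [ 0.5081 -0.3831  0.075 ]
g3 [ 0.5829 -0.4112  0.075 ]
blue [ 0.6646 -0.4458  0.05  ]
lid [ 0.5292 -0.4567  0.01  ]
S pot [ 0.453 -0.194  0.04 ]
S small [ 0.4402 -0.3356  0.063 ]
S large [ 0.5806 -0.3494  0.075 ]
S pale [ 0.5712 -0.2195  0.086 ]
S g1 [ 0.5186 -0.2908  0.075 ]
S g3 [ 0.585  -0.4124  0.075 ]
S padK [ 0.5767 -0.0461  0.014 ]
[0.5095 0.1866 0.014 ]
[0.5299 0.1141 0.014 ]
[0.5531 0.0337 0.014 ]
[ 0.5759 -0.0456  0.014 ]
[0.0753 0.0837 0.0825] [0.5426 0.542  0.5541 0.5777]
[0.4958 0.2368 0.024 ] 0.052059197722524736
top pot 126 [ 0.4518 -0.1917  0.0395] [0.0355 0.0357 0.0105]
top pale 45 [ 0.5682 -0.2151  0.0858] [0.0208 0.0177 0.0087]
scene pot 118 [ 0.4517 -0.1895  0.04  ] [0.0395 0.037  0.0104]
scene pale 41 [ 0.5676 -0.2145  0.0858] [0.0207 0.0187 0.0098]
```

```bash
cat >> h.py <<'E'
from scipy.spatial.transform import Rotation as R
G=dict(pot=(.4515,-.192),small=(.438,-.332),large=(.578,-.347),pale=(.569,-.216),p1=(.5095,.1866),p2=(.5299,.1141),p3=(.5531,.0337),p4=(.5763,-.0458))
def go(s,t,z,yaw=106):
    M=R.from_rotvec(s["tool_rot"]).as_matrix();d=M.T@(np.array([*(G[t] if isinstance(t,str) else t),z])-s["position"])*1000
    a=np.degrees(np.arctan2(M[1,0],M[0,0]));print(t,"d",d.round(1),"spin",round((a-yaw+180)%360-180,1),"pos",s["position"].round(4),"tilt z",M[:,2].round(3),"t",round(s["time"],2),"F",s["ft_force"].round(1),"grip",round(s["grip_width"]*87,1),round(s["grip_force"],1))
E
python3 - <<'E'
from h import *
from bench import *
s=get_state();go(s,"pot",.12)
np.set_printoptions(precision=4,suppress=True)
for c in("top","scene"):
    i=np.load(f"pics/{c}0.npz");D=i["depth"];v,u=np.mgrid[:400,:640]
    X=np.stack([(u-i["K"][0,2])/i["K"][0,0]*D,(v-i["K"][1,2])/i["K"][1,1]*D,D],-1)@i["T"][:3,:3].T+i["T"][:3,3]
    for n,hh in[("pot",.04),("small",.063),("large",.075),("pale",.086)]:
        m=(np.hypot(X[...,0]-G[n][0],X[...,1]-G[n][1])<.03)&(abs(X[...,2]-hh)<.006);q=X[m];print(c,n,len(q),q.mean(0),(q.max(0)+q.min(0))/2)
    m=(np.hypot(X[...,0]-.665,X[...,1]+.446)<.04);print("blue h",X[m][:,2].max())
E
```

```text
pot d [ 320.2 -277.6  116. ] spin -79.8 pos [ 0.287  -0.5827  0.2356] tilt z [-0.001  0.001 -1.   ] t 0.1 F [-0.1 -0.1 -0. ] grip 87.0 0.0
top pot 141 [ 0.4509 -0.1934  0.0395] [ 0.4513 -0.1927  0.0394]
top small 33 [ 0.4376 -0.3332  0.0622] [ 0.4385 -0.3337  0.062 ]
top large 43 [ 0.578  -0.3466  0.0744] [ 0.5793 -0.3466  0.0742]
top pale 49 [ 0.5682 -0.2159  0.0859] [ 0.5681 -0.2157  0.0854]
blue h 0.10378217709368553
scene pot 129 [ 0.4508 -0.191   0.0399] [ 0.4518 -0.1921  0.0393]
scene small 30 [ 0.4392 -0.3327  0.0621] [ 0.4405 -0.3345  0.0617]
scene large 33 [ 0.5783 -0.3456  0.074 ] [ 0.5789 -0.3465  0.0744]
scene pale 43 [ 0.568  -0.215   0.0858] [ 0.5715 -0.2171  0.0851]
blue h 0.10194165556460966
```

```bash
sed -i 's/small=(.438,-.332)/small=(.4385,-.333)/' h.py; python3 -m jog '[{"claw":75,"dx":30,"dy":-26,"dz":0,"spin":-7},{"claw":75,"dx":60,"dy":-52,"dz":0,"spin":-14},{"claw":75,"dx":90,"dy":-78,"dz":10,"spin":-21},{"claw":70,"dx":120,"dy":-104,"dz":20,"spin":-28},{"claw":70,"dx":150,"dy":-130,"dz":30,"spin":-35},{"claw":65,"dx":180,"dy":-156,"dz":45,"spin":-42},{"claw":65,"dx":210,"dy":-182,"dz":60,"spin":-49},{"claw":65,"dx":240,"dy":-208,"dz":75,"spin":-56},{"claw":65,"dx":270,"dy":-234,"dz":90,"spin":-63},{"claw":65,"dx":300,"dy":-260,"dz":105,"spin":-70},{"claw":65,"dx":315,"dy":-273,"dz":113,"spin":-76},{"claw":65,"dx":320,"dy":-278,"dz":116,"spin":-80},{"claw":65,"dx":320,"dy":-278,"dz":116,"spin":-80},{"claw":65,"dx":320,"dy":-278,"dz":116,"spin":-80},{"claw":65,"dx":320,"dy":-278,"dz":116,"spin":-80}]' 15; python3 - <<'E'
from h import *
from bench import *
go(get_state(),"pot",.023)
E
```

```text
time: 1.35
position: [0.4511, -0.1937, 0.1208]
tool_rot: [1.89, 2.509, -0.001]
ft_force: [-0.4, -0.5, 0.6]
grip_width: 0.745
grip_force: 0.0
pot d [ 1.6  0.9 97.8] spin 0.0 pos [ 0.4511 -0.1937  0.1208] tilt z [ 0.    -0.001 -1.   ] t 1.35 F [-0.4 -0.5  0.6] grip 64.8 0.0
```

```bash
python3 -m jog '[{"claw":65,"dx":1,"dy":1,"dz":30,"spin":0},{"claw":65,"dx":1,"dy":1,"dz":60,"spin":0},{"claw":65,"dx":1,"dy":1,"dz":80,"spin":0},{"claw":65,"dx":1,"dy":1,"dz":92,"spin":0},{"claw":65,"dx":1,"dy":1,"dz":98,"spin":0},{"claw":65,"dx":1,"dy":1,"dz":98,"spin":0},{"claw":50,"dx":1,"dy":1,"dz":98,"spin":0},{"claw":44,"dx":1,"dy":1,"dz":98,"spin":0},{"claw":42,"dx":1,"dy":1,"dz":98,"spin":0},{"claw":38,"dx":1,"dy":1,"dz":98,"spin":0},{"claw":34,"dx":1,"dy":1,"dz":98,"spin":0},{"claw":30,"dx":1,"dy":1,"dz":98,"spin":0},{"claw":30,"dx":1,"dy":1,"dz":98,"spin":0},{"claw":30,"dx":1,"dy":1,"dz":98,"spin":0}]' 15; python3 - <<'E'
from h import *
from bench import *
go(get_state(),"p1",.12)
E
```

```text
time: 2.52
position: [0.4524, -0.1913, 0.0231]
tool_rot: [1.885, 2.512, -0.0]
ft_force: [-1.2, -0.4, 5.1]
grip_width: 0.431
grip_force: 15.0
p1 d [346.8 160.4 -97.1] spin 0.2 pos [ 0.4524 -0.1913  0.0231] tilt z [ 0.    -0.001 -1.   ] t 2.52 F [-1.2 -0.4  5.1] grip 37.5 15.0
```

```bash
python3 -m jog '[{"claw":30,"dx":0,"dy":0,"dz":-15,"spin":0},{"claw":30,"dx":0,"dy":0,"dz":-40,"spin":0},{"claw":30,"dx":10,"dy":5,"dz":-65,"spin":0},{"claw":30,"dx":40,"dy":18,"dz":-80,"spin":0},{"claw":30,"dx":75,"dy":35,"dz":-80,"spin":0},{"claw":30,"dx":110,"dy":51,"dz":-80,"spin":0},{"claw":30,"dx":145,"dy":67,"dz":-80,"spin":0},{"claw":30,"dx":180,"dy":83,"dz":-80,"spin":0},{"claw":30,"dx":215,"dy":99,"dz":-80,"spin":0},{"claw":30,"dx":250,"dy":115,"dz":-80,"spin":0},{"claw":30,"dx":285,"dy":131,"dz":-80,"spin":0},{"claw":30,"dx":315,"dy":146,"dz":-80,"spin":0},{"claw":30,"dx":335,"dy":155,"dz":-80,"spin":0},{"claw":30,"dx":344,"dy":159,"dz":-75,"spin":0},{"claw":30,"dx":347,"dy":160,"dz":-65,"spin":0},{"claw":30,"dx":347,"dy":160,"dz":-55,"spin":0},{"claw":30,"dx":347,"dy":160,"dz":-50,"spin":0},{"claw":30,"dx":347,"dy":160,"dz":-50,"spin":0},{"claw":30,"dx":347,"dy":160,"dz":-50,"spin":0}]'; python3 - <<'E'
from h import *
from bench import *
import cv2
go(get_state(),"p1",.038)
i=get_image("scene");cv2.imwrite("pics/s1.png",cv2.resize(i["frame"][150:300,210:370,::-1],None,fx=3.5,fy=3.5,interpolation=cv2.INTER_CUBIC))
E
```

```text
time: 4.1
position: [0.5084, 0.1852, 0.0717]
tool_rot: [-1.888, -2.51, 0.003]
ft_force: [-0.5, 0.2, -0.6]
grip_width: 0.434
grip_force: 15.0
p1 d [ 1.1  1.5 33.7] spin 0.1 pos [0.5084 0.1852 0.0717] tilt z [-0.001 -0.001 -1.   ] t 4.1 F [-0.5  0.2 -0.6] grip 37.7 15.0
```

View pics/s1.png

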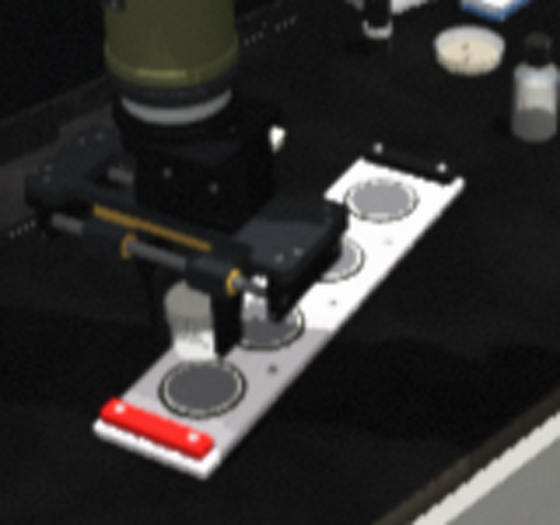

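The pot hangs upright in the fingers over the red-end pad (around 200,385 in the crop). Lowering it.

```bash
python3 -m jog '[{"claw":30,"dx":1,"dy":1,"dz":10,"spin":0},{"claw":30,"dx":1,"dy":1,"dz":20,"spin":0},{"claw":30,"dx":1,"dy":1,"dz":27,"spin":0},{"claw":30,"dx":1,"dy":1,"dz":31,"spin":0},{"claw":30,"dx":1,"dy":1,"dz":33,"spin":0},{"claw":30,"dx":1,"dy":1,"dz":34,"spin":0},{"claw":30,"dx":1,"dy":1,"dz":34,"spin":0},{"claw":30,"dx":1,"dy":1,"dz":34,"spin":0}]'; python3 - <<'E'
from h import *
from bench import *
go(get_state(),"p1",.037)
E
```

```text
time: 4.82
position: [0.5096, 0.1883, 0.0387]
tool_rot: [1.885, 2.513, 0.0]
ft_force: [0.9, -0.4, -0.3]
grip_width: 0.431
grip_force: 15.0
p1 d [-1.6 -0.6  1.7] spin 0.2 pos [0.5096 0.1883 0.0387] tilt z [ 0.  0. -1.] t 4.82 F [ 0.9 -0.4 -0.3] grip 37.5 15.0
```

```bash
python3 -m jog '[{"claw":30,"dx":-1,"dy":0,"dz":1,"spin":0},{"claw":30,"dx":-1,"dy":0,"dz":2,"spin":0},{"claw":30,"dx":-1,"dy":0,"dz":2,"spin":0},{"claw":39,"dx":-1,"dy":0,"dz":2,"spin":0},{"claw":42,"dx":-1,"dy":0,"dz":2,"spin":0},{"claw":48,"dx":-1,"dy":0,"dz":2,"spin":0},{"claw":58,"dx":-1,"dy":0,"dz":2,"spin":0},{"claw":64,"dx":-1,"dy":0,"dz":2,"spin":0},{"claw":64,"dx":-1,"dy":0,"dz":-5,"spin":0},{"claw":64,"dx":-1,"dy":0,"dz":-30,"spin":0},{"claw":64,"dx":-1,"dy":0,"dz":-65,"spin":0},{"claw":64,"dx":-1,"dy":0,"dz":-80,"spin":0},{"claw":64,"dx":-1,"dy":0,"dz":-82,"spin":0},{"claw":64,"dx":-1,"dy":0,"dz":-82,"spin":0}]'; python3 - <<'E'
from h import *
from bench import *
go(get_state(),"small",.12)
E
```

```text
time: 5.98
position: [0.5106, 0.1873, 0.122]
tool_rot: [1.885, 2.511, 0.003]
ft_force: [-0.3, -0.3, -1.2]
grip_width: 0.734
grip_force: 0.0
small d [-479.5 -214.5    1.7] spin 0.2 pos [0.5106 0.1873 0.122 ] tilt z [ 0.003  0.    -1.   ] t 5.98 F [-0.3 -0.3 -1.2] grip 63.9 0.0
```

```bash
python3 -m jog '[{"claw":58,"dx":-20,"dy":-9,"dz":0,"spin":0},{"claw":55,"dx":-54,"dy":-24,"dz":0,"spin":0},{"claw":55,"dx":-88,"dy":-39,"dz":0,"spin":0},{"claw":55,"dx":-122,"dy":-55,"dz":0,"spin":0},{"claw":55,"dx":-156,"dy":-70,"dz":0,"spin":0},{"claw":55,"dx":-190,"dy":-85,"dz":0,"spin":0},{"claw":55,"dx":-224,"dy":-100,"dz":0,"spin":0},{"claw":55,"dx":-258,"dy":-115,"dz":0,"spin":0},{"claw":55,"dx":-292,"dy":-131,"dz":0,"spin":0},{"claw":55,"dx":-326,"dy":-146,"dz":0,"spin":0},{"claw":55,"dx":-360,"dy":-161,"dz":0,"spin":0},{"claw":55,"dx":-394,"dy":-176,"dz":0,"spin":0},{"claw":55,"dx":-428,"dy":-191,"dz":0,"spin":0},{"claw":55,"dx":-455,"dy":-203,"dz":0,"spin":0},{"claw":55,"dx":-472,"dy":-211,"dz":0,"spin":0},{"claw":55,"dx":-479,"dy":-214,"dz":0,"spin":0},{"claw":55,"dx":-479,"dy":-214,"dz":0,"spin":0},{"claw":55,"dx":-479,"dy":-214,"dz":0,"spin":0},{"claw":55,"dx":-479,"dy":-214,"dz":0,"spin":0},{"claw":55,"dx":-479,"dy":-214,"dz":0,"spin":0}]'; python3 - <<'E'
from h import *
from bench import *
for k in range(3):
    get_image("top");go(get_state(),"small",.025)
E
```

```text
time: 7.65
position: [0.4388, -0.3305, 0.1204]
tool_rot: [-1.881, -2.515, -0.001]
ft_force: [-0.1, -0.6, 0.9]
grip_width: 0.63
grip_force: 0.0
small d [-2.  -0.8 95.5] spin 0.4 pos [ 0.4388 -0.3309  0.1205] tilt z [-0.  0. -1.] t 7.7 F [-0.   0.8 -0.7] grip 55.2 0.0
small d [-1.7 -0.7 95.6] spin 0.4 pos [ 0.4387 -0.3312  0.1206] tilt z [ 0.  0. -1.] t 7.75 F [-0.2  1.   0.6] grip 54.7 0.0
small d [-1.4 -0.5 95.7] spin 0.3 pos [ 0.4386 -0.3315  0.1207] tilt z [ 0. -0. -1.] t 7.8 F [ 0.1  1.  -0.7] grip 55.1 0.0
```

```bash
python3 -m jog '[{"claw":55,"dx":-1,"dy":0,"dz":30,"spin":0},{"claw":55,"dx":-1,"dy":0,"dz":60,"spin":0},{"claw":55,"dx":-1,"dy":0,"dz":80,"spin":0},{"claw":55,"dx":-1,"dy":0,"dz":90,"spin":0},{"claw":55,"dx":-1,"dy":0,"dz":95,"spin":0},{"claw":55,"dx":-1,"dy":0,"dz":96,"spin":0},{"claw":44,"dx":-1,"dy":0,"dz":96,"spin":0},{"claw":36,"dx":-1,"dy":0,"dz":96,"spin":0},{"claw":32,"dx":-1,"dy":0,"dz":96,"spin":0},{"claw":29,"dx":-1,"dy":0,"dz":96,"spin":0},{"claw":25,"dx":-1,"dy":0,"dz":96,"spin":0},{"claw":22,"dx":-1,"dy":0,"dz":96,"spin":0},{"claw":22,"dx":-1,"dy":0,"dz":96,"spin":0},{"claw":22,"dx":-1,"dy":0,"dz":96,"spin":0}]' 15; python3 - <<'E'
from h import *
from bench import *
go(get_state(),"p2",.115)
E
```

```text
time: 8.97
position: [0.4387, -0.3339, 0.0252]
tool_rot: [1.885, 2.512, -0.0]
ft_force: [-1.5, -0.3, 5.0]
grip_width: 0.327
grip_force: 15.0
p2 d [404.6 212.8 -90.1] spin 0.2 pos [ 0.4387 -0.3339  0.0252] tilt z [ 0.001 -0.001 -1.   ] t 8.97 F [-1.5 -0.3  5. ] grip 28.4 15.0
```

```bash
python3 -m jog '[{"claw":22,"dx":0,"dy":0,"dz":-15,"spin":0},{"claw":22,"dx":0,"dy":0,"dz":-45,"spin":0},{"claw":22,"dx":5,"dy":2,"dz":-75,"spin":0},{"claw":22,"dx":30,"dy":16,"dz":-90,"spin":0},{"claw":22,"dx":63,"dy":33,"dz":-90,"spin":0},{"claw":22,"dx":97,"dy":51,"dz":-90,"spin":0},{"claw":22,"dx":131,"dy":69,"dz":-90,"spin":0},{"claw":22,"dx":165,"dy":87,"dz":-90,"spin":0},{"claw":22,"dx":199,"dy":105,"dz":-90,"spin":0},{"claw":22,"dx":233,"dy":123,"dz":-90,"spin":0},{"claw":22,"dx":267,"dy":140,"dz":-90,"spin":0},{"claw":22,"dx":301,"dy":158,"dz":-85,"spin":0},{"claw":22,"dx":335,"dy":176,"dz":-80,"spin":0},{"claw":22,"dx":367,"dy":193,"dz":-75,"spin":0},{"claw":22,"dx":388,"dy":204,"dz":-68,"spin":0},{"claw":22,"dx":400,"dy":210,"dz":-60,"spin":0},{"claw":22,"dx":404,"dy":212,"dz":-50,"spin":0},{"claw":22,"dx":404,"dy":212,"dz":-40,"spin":0},{"claw":22,"dx":404,"dy":212,"dz":-36,"spin":0},{"claw":22,"dx":404,"dy":212,"dz":-36,"spin":0}]'; python3 - <<'E'
from h import *
from bench import *
for k in range(6): get_image("top")
go(get_state(),"p2",.039)
E
```

```text
time: 10.63
position: [0.5278, 0.1113, 0.0587]
tool_rot: [-1.887, -2.509, 0.005]
ft_force: [-0.1, 0.1, -0.7]
grip_width: 0.328
grip_force: 15.0
p2 d [ 1.   0.7 22.1] spin 0.2 pos [0.5295 0.113  0.0611] tilt z [ 0.001 -0.    -1.   ] t 10.93 F [ 0.1  0.  -0.3] grip 28.2 15.0
```

Lower, release and rise, with settle rows.

```bash
python3 -m jog '[{"claw":22,"dx":1,"dy":0,"dz":8,"spin":0},{"claw":22,"dx":1,"dy":0,"dz":15,"spin":0},{"claw":22,"dx":1,"dy":0,"dz":19,"spin":0},{"claw":22,"dx":1,"dy":0,"dz":21,"spin":0},{"claw":22,"dx":1,"dy":0,"dz":22,"spin":0},{"claw":22,"dx":1,"dy":0,"dz":22,"spin":0},{"claw":22,"dx":1,"dy":0,"dz":22,"spin":0},{"claw":22,"dx":1,"dy":0,"dz":22,"spin":0}]'; python3 - <<'E'
from h import *
from bench import *
go(get_state(),"p2",.039)
E
```

```text
time: 11.6
position: [0.528, 0.1144, 0.0391]
tool_rot: [-1.885, -2.512, 0.004]
ft_force: [-4.4, -1.6, 10.3]
grip_width: 0.322
grip_force: 15.0
p2 d [-0.8  1.8  0.1] spin 0.2 pos [0.528  0.1144 0.0391] tilt z [-0.002 -0.001 -1.   ] t 11.6 F [-4.4 -1.6 10.3] grip 28.0 15.0
```

```bash
python3 -m jog '[{"claw":28,"dx":0,"dy":0,"dz":-1,"spin":0},{"claw":30,"dx":0,"dy":0,"dz":-1,"spin":0},{"claw":33,"dx":0,"dy":0,"dz":-1,"spin":0},{"claw":40,"dx":0,"dy":0,"dz":-1,"spin":0},{"claw":48,"dx":0,"dy":0,"dz":-1,"spin":0},{"claw":54,"dx":0,"dy":0,"dz":-1,"spin":0},{"claw":54,"dx":0,"dy":0,"dz":-8,"spin":0},{"claw":54,"dx":0,"dy":0,"dz":-35,"spin":0},{"claw":54,"dx":0,"dy":0,"dz":-70,"spin":0},{"claw":54,"dx":0,"dy":0,"dz":-82,"spin":0},{"claw":54,"dx":0,"dy":0,"dz":-85,"spin":0},{"claw":54,"dx":0,"dy":0,"dz":-85,"spin":0}]'; python3 - <<'E'
from h import *
from bench import *
go(get_state(),"large",.125)
E
```

```text
time: 12.6
position: [0.5294, 0.1145, 0.1246]
tool_rot: [1.885, 2.511, 0.002]
ft_force: [-0.1, 0.3, -0.6]
grip_width: 0.618
grip_force: 0.0
large d [-4.567e+02 -8.230e+01 -1.000e-01] spin 0.2 pos [0.5294 0.1145 0.1246] tilt z [ 0.002 -0.    -1.   ] t 12.6 F [-0.1  0.3 -0.6] grip 53.8 0.0
```

```bash
python3 -m jog '[{"claw":55,"dx":-20,"dy":-4,"dz":0,"spin":0},{"claw":55,"dx":-55,"dy":-10,"dz":0,"spin":0},{"claw":55,"dx":-91,"dy":-16,"dz":0,"spin":0},{"claw":55,"dx":-127,"dy":-23,"dz":0,"spin":0},{"claw":55,"dx":-163,"dy":-29,"dz":0,"spin":0},{"claw":55,"dx":-199,"dy":-36,"dz":0,"spin":0},{"claw":55,"dx":-235,"dy":-42,"dz":0,"spin":0},{"claw":55,"dx":-271,"dy":-49,"dz":0,"spin":0},{"claw":55,"dx":-307,"dy":-55,"dz":0,"spin":0},{"claw":55,"dx":-343,"dy":-62,"dz":0,"spin":0},{"claw":55,"dx":-379,"dy":-68,"dz":0,"spin":0},{"claw":55,"dx":-412,"dy":-74,"dz":0,"spin":0},{"claw":55,"dx":-437,"dy":-79,"dz":0,"spin":0},{"claw":55,"dx":-451,"dy":-81,"dz":0,"spin":0},{"claw":55,"dx":-457,"dy":-82,"dz":0,"spin":0},{"claw":55,"dx":-457,"dy":-82,"dz":0,"spin":0},{"claw":55,"dx":-457,"dy":-82,"dz":0,"spin":0},{"claw":55,"dx":-457,"dy":-82,"dz":0,"spin":0},{"claw":55,"dx":-457,"dy":-82,"dz":0,"spin":0}]'; python3 - <<'E'
from h import *
from bench import *
import cv2
for k in range(6): i=get_image("scene")
go(get_state(),"large",.030)
cv2.imwrite("pics/s2.png",cv2.resize(i["frame"][110:300,230:450,::-1],None,fx=3,fy=3,interpolation=cv2.INTER_CUBIC))
E
```

```text
time: 14.18
position: [0.5784, -0.3447, 0.1238]
tool_rot: [-1.881, -2.515, -0.001]
ft_force: [0.5, 0.1, 0.3]
grip_width: 0.63
grip_force: 0.0
large d [-0.1  0.1 93.8] spin 0.3 pos [ 0.5778 -0.3469  0.1238] tilt z [ 0. -0. -1.] t 14.48 F [-0.1  0.1  0.6] grip 54.8 0.0
```

View pics/s2.png

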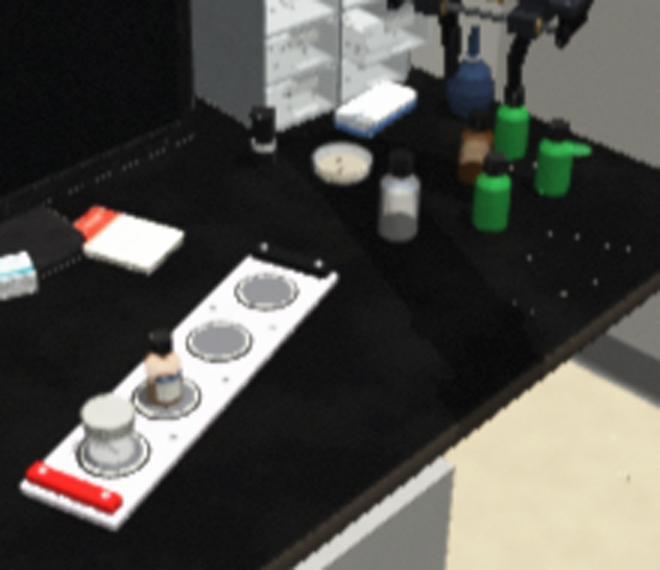

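The pot (108,430) and the small bottle (163,375) stand upright on the first two pads. The gripper is above the large brown bottle, so I'll descend and grip.

```bash
python3 -m jog '[{"claw":55,"dx":0,"dy":0,"dz":30,"spin":0},{"claw":55,"dx":0,"dy":0,"dz":60,"spin":0},{"claw":55,"dx":0,"dy":0,"dz":80,"spin":0},{"claw":55,"dx":0,"dy":0,"dz":90,"spin":0},{"claw":55,"dx":0,"dy":0,"dz":94,"spin":0},{"claw":55,"dx":0,"dy":0,"dz":94,"spin":0},{"claw":46,"dx":0,"dy":0,"dz":94,"spin":0},{"claw":40,"dx":0,"dy":0,"dz":94,"spin":0},{"claw":36,"dx":0,"dy":0,"dz":94,"spin":0},{"claw":33,"dx":0,"dy":0,"dz":94,"spin":0},{"claw":30,"dx":0,"dy":0,"dz":94,"spin":0},{"claw":27,"dx":0,"dy":0,"dz":94,"spin":0},{"claw":27,"dx":0,"dy":0,"dz":94,"spin":0},{"claw":27,"dx":0,"dy":0,"dz":94,"spin":0}]' 15; python3 - <<'E'
from h import *
from bench import *
go(get_state(),"p3",.12)
i=get_image("top");np.savez("pics/top1.npz",**i)
D=i["depth"];v,u=np.mgrid[:400,:640]
X=np.stack([(u-i["K"][0,2])/i["K"][0,0]*D,(v-i["K"][1,2])/i["K"][1,1]*D,D],-1)@i["T"][:3,:3].T+i["T"][:3,3]
for n,hh in[("p1",.054),("p2",.077)]:
    m=(np.hypot(X[...,0]-G[n][0],X[...,1]-G[n][1])<.03)&(abs(X[...,2]-hh)<.006);q=X[m];print(n,len(q),q.mean(0).round(4),((q.max(0)+q.min(0))/2).round(4),G[n])
E
```

```text
time: 15.65
position: [0.5781, -0.3475, 0.0304]
tool_rot: [1.885, 2.512, -0.0]
ft_force: [-0.5, -0.2, 4.8]
grip_width: 0.381
grip_force: 15.0
p3 d [372.9  82.5 -90. ] spin 0.2 pos [ 0.5781 -0.3475  0.0304] tilt z [ 0.001 -0.001 -1.   ] t 15.65 F [-0.5 -0.2  4.8] grip 33.2 15.0
p1 151 [0.5117 0.185  0.0543] [0.5112 0.1848 0.0537] (0.5095, 0.1866)
p2 34 [0.5295 0.1144 0.0769] [0.5303 0.1143 0.0774] (0.5299, 0.1141)
```

```bash
python3 -m jog '[{"claw":27,"dx":0,"dy":0,"dz":-15,"spin":0},{"claw":27,"dx":0,"dy":0,"dz":-45,"spin":0},{"claw":27,"dx":0,"dy":0,"dz":-80,"spin":0},{"claw":27,"dx":5,"dy":1,"dz":-105,"spin":0},{"claw":27,"dx":30,"dy":7,"dz":-112,"spin":0},{"claw":27,"dx":65,"dy":14,"dz":-112,"spin":0},{"claw":27,"dx":101,"dy":22,"dz":-112,"spin":0},{"claw":27,"dx":137,"dy":30,"dz":-112,"spin":0},{"claw":27,"dx":173,"dy":38,"dz":-112,"spin":0},{"claw":27,"dx":209,"dy":46,"dz":-112,"spin":0},{"claw":27,"dx":245,"dy":54,"dz":-105,"spin":0},{"claw":27,"dx":281,"dy":62,"dz":-95,"spin":0},{"claw":27,"dx":317,"dy":70,"dz":-85,"spin":0},{"claw":27,"dx":345,"dy":76,"dz":-75,"spin":0},{"claw":27,"dx":364,"dy":81,"dz":-65,"spin":0},{"claw":27,"dx":371,"dy":82,"dz":-52,"spin":0},{"claw":27,"dx":373,"dy":83,"dz":-42,"spin":0},{"claw":27,"dx":373,"dy":83,"dz":-36,"spin":0},{"claw":27,"dx":373,"dy":83,"dz":-36,"spin":0}]'; python3 - <<'E'
from h import *
from bench import *
for k in range(7): get_image("top")
go(get_state(),"p3",.0445)
E
```

```text
time: 17.28
position: [0.5522, 0.0319, 0.0637]
tool_rot: [-1.887, -2.509, 0.004]
ft_force: [-0.3, -1.1, -0.7]
grip_width: 0.381
grip_force: 15.0
p3 d [ 0.4 -0.6 21.6] spin 0.2 pos [0.5537 0.0335 0.0661] tilt z [ 0.001 -0.    -1.   ] t 17.63 F [ 0.7  0.4 -0.6] grip 33.1 15.0
```

```bash
python3 -m jog '[{"claw":27,"dx":0,"dy":0,"dz":8,"spin":0},{"claw":27,"dx":0,"dy":0,"dz":15,"spin":0},{"claw":27,"dx":0,"dy":0,"dz":19,"spin":0},{"claw":27,"dx":0,"dy":0,"dz":20,"spin":0},{"claw":27,"dx":0,"dy":0,"dz":21,"spin":0},{"claw":27,"dx":0,"dy":0,"dz":21,"spin":0},{"claw":27,"dx":0,"dy":0,"dz":21,"spin":0},{"claw":27,"dx":0,"dy":0,"dz":21,"spin":0}]'; python3 - <<'E'
from h import *
from bench import *
go(get_state(),"p3",.0445)
E
```

```text
time: 18.3
position: [0.5534, 0.0343, 0.0445]
tool_rot: [1.885, 2.513, 0.001]
ft_force: [0.7, -0.1, -0.8]
grip_width: 0.38
grip_force: 15.0
p3 d [-0.5 -0.4  0. ] spin 0.2 pos [0.5534 0.0343 0.0445] tilt z [ 0.  0. -1.] t 18.3 F [ 0.7 -0.1 -0.8] grip 33.0 15.0
```

```bash
python3 -m jog '[{"claw":27,"dx":0,"dy":0,"dz":1,"spin":0},{"claw":27,"dx":0,"dy":0,"dz":1,"spin":0},{"claw":33,"dx":0,"dy":0,"dz":1,"spin":0},{"claw":35,"dx":0,"dy":0,"dz":1,"spin":0},{"claw":38,"dx":0,"dy":0,"dz":1,"spin":0},{"claw":46,"dx":0,"dy":0,"dz":1,"spin":0},{"claw":56,"dx":0,"dy":0,"dz":1,"spin":0},{"claw":60,"dx":0,"dy":0,"dz":1,"spin":0},{"claw":60,"dx":0,"dy":0,"dz":-8,"spin":0},{"claw":60,"dx":0,"dy":0,"dz":-35,"spin":0},{"claw":60,"dx":0,"dy":0,"dz":-70,"spin":0},{"claw":60,"dx":0,"dy":0,"dz":-88,"spin":0},{"claw":60,"dx":0,"dy":0,"dz":-92,"spin":0},{"claw":60,"dx":0,"dy":0,"dz":-92,"spin":0}]'; python3 - <<'E'
from h import *
from bench import *
go(get_state(),"pale",.135)
E
```

```text
time: 19.47
position: [0.5544, 0.0343, 0.1386]
tool_rot: [1.884, 2.51, 0.003]
ft_force: [-0.2, -0.3, -0.2]
grip_width: 0.687
grip_force: 0.0
pale d [-244.4  -56.     3.8] spin 0.2 pos [0.5544 0.0343 0.1386] tilt z [ 0.004 -0.001 -1.   ] t 19.47 F [-0.2 -0.3 -0.2] grip 59.8 0.0
```

```bash
python3 -m jog '[{"claw":60,"dx":-20,"dy":-5,"dz":0,"spin":0},{"claw":60,"dx":-55,"dy":-13,"dz":0,"spin":0},{"claw":60,"dx":-91,"dy":-21,"dz":0,"spin":0},{"claw":60,"dx":-127,"dy":-29,"dz":0,"spin":0},{"claw":60,"dx":-163,"dy":-37,"dz":0,"spin":0},{"claw":60,"dx":-199,"dy":-46,"dz":0,"spin":0},{"claw":60,"dx":-225,"dy":-52,"dz":0,"spin":0},{"claw":60,"dx":-240,"dy":-55,"dz":2,"spin":0},{"claw":60,"dx":-244,"dy":-56,"dz":4,"spin":0},{"claw":60,"dx":-244,"dy":-56,"dz":4,"spin":0},{"claw":60,"dx":-244,"dy":-56,"dz":4,"spin":0},{"claw":60,"dx":-244,"dy":-56,"dz":4,"spin":0}]'; python3 - <<'E'
from h import *
from bench import *
for k in range(6): i=get_image("scene")
go(get_state(),"pale",.040)
E
```

```text
time: 20.47
position: [0.568, -0.2126, 0.1324]
tool_rot: [-1.88, -2.516, -0.001]
ft_force: [0.4, 0.4, 0.3]
grip_width: 0.685
grip_force: 0.0
pale d [-1.2  0.9 92.8] spin 0.3 pos [ 0.5678 -0.2151  0.1328] tilt z [ 0. -0. -1.] t 20.77 F [0.8 0.2 1.1] grip 60.0 0.0
```

```bash
python3 -m jog '[{"claw":60,"dx":-1,"dy":1,"dz":30,"spin":0},{"claw":60,"dx":-1,"dy":1,"dz":60,"spin":0},{"claw":60,"dx":-1,"dy":1,"dz":80,"spin":0},{"claw":60,"dx":-1,"dy":1,"dz":89,"spin":0},{"claw":60,"dx":-1,"dy":1,"dz":93,"spin":0},{"claw":60,"dx":-1,"dy":1,"dz":93,"spin":0},{"claw":48,"dx":-1,"dy":1,"dz":93,"spin":0},{"claw":42,"dx":-1,"dy":1,"dz":93,"spin":0},{"claw":39,"dx":-1,"dy":1,"dz":93,"spin":0},{"claw":36,"dx":-1,"dy":1,"dz":93,"spin":0},{"claw":33,"dx":-1,"dy":1,"dz":93,"spin":0},{"claw":30,"dx":-1,"dy":1,"dz":93,"spin":0},{"claw":30,"dx":-1,"dy":1,"dz":93,"spin":0},{"claw":30,"dx":-1,"dy":1,"dz":93,"spin":0}]' 18; python3 - <<'E'
from h import *
from bench import *
go(get_state(),"p4",.09)
E
```

```text
time: 21.93
position: [0.569, -0.2168, 0.0402]
tool_rot: [1.885, 2.512, -0.001]
ft_force: [-2.5, -0.6, 4.9]
grip_width: 0.411
grip_force: 18.0
p4 d [162.1  54.7 -49.9] spin 0.2 pos [ 0.569  -0.2168  0.0402] tilt z [ 0.    -0.001 -1.   ] t 21.93 F [-2.5 -0.6  4.9] grip 35.8 18.0
```

```bash
python3 -m jog '[{"claw":30,"dx":0,"dy":0,"dz":-12,"spin":0},{"claw":30,"dx":0,"dy":0,"dz":-35,"spin":0},{"claw":30,"dx":5,"dy":2,"dz":-60,"spin":0},{"claw":30,"dx":25,"dy":8,"dz":-70,"spin":0},{"claw":30,"dx":55,"dy":18,"dz":-70,"spin":0},{"claw":30,"dx":85,"dy":29,"dz":-70,"spin":0},{"claw":30,"dx":115,"dy":39,"dz":-70,"spin":0},{"claw":30,"dx":140,"dy":47,"dz":-68,"spin":0},{"claw":30,"dx":155,"dy":52,"dz":-60,"spin":0},{"claw":30,"dx":161,"dy":54,"dz":-50,"spin":0},{"claw":30,"dx":162,"dy":55,"dz":-40,"spin":0},{"claw":30,"dx":162,"dy":55,"dz":-34,"spin":0},{"claw":30,"dx":162,"dy":55,"dz":-34,"spin":0},{"claw":30,"dx":162,"dy":55,"dz":-34,"spin":0},{"claw":30,"dx":162,"dy":55,"dz":-34,"spin":0},{"claw":30,"dx":162,"dy":55,"dz":-34,"spin":0}]'; python3 - <<'E'
from h import *
from bench import *
for k in range(4): get_image("top")
go(get_state(),"p4",.0545)
E
```

```text
time: 23.27
position: [0.5768, -0.0466, 0.0739]
tool_rot: [1.887, 2.511, 0.0]
ft_force: [-0.1, 0.5, -1.0]
grip_width: 0.41
grip_force: 18.0
p4 d [ 0.1 -0.3 19.4] spin 0.2 pos [ 0.5766 -0.0458  0.0739] tilt z [ 0.001 -0.    -1.   ] t 23.47 F [ 0.3 -0.5 -1.7] grip 35.8 18.0
```

```bash
python3 -m jog '[{"claw":30,"dx":0,"dy":0,"dz":8,"spin":0},{"claw":30,"dx":0,"dy":0,"dz":14,"spin":0},{"claw":30,"dx":0,"dy":0,"dz":17,"spin":0},{"claw":30,"dx":0,"dy":0,"dz":19,"spin":0},{"claw":30,"dx":0,"dy":0,"dz":19,"spin":0},{"claw":30,"dx":0,"dy":0,"dz":19,"spin":0},{"claw":30,"dx":0,"dy":0,"dz":20,"spin":0},{"claw":30,"dx":0,"dy":0,"dz":20,"spin":0}]'; python3 - <<'E'
from h import *
from bench import *
go(get_state(),"p4",.0545)
E
```

```text
time: 24.13
position: [0.5765, -0.0454, 0.0542]
tool_rot: [1.885, 2.513, -0.001]
ft_force: [-2.2, -0.9, 5.1]
grip_width: 0.41
grip_force: 18.0
p4 d [-0.3 -0.3 -0.3] spin 0.2 pos [ 0.5765 -0.0454  0.0542] tilt z [-0. -0. -1.] t 24.13 F [-2.2 -0.9  5.1] grip 35.7 18.0
```

On the pad (5 N); release, rise and move off to the right.

```bash
python3 -m jog '[{"claw":36,"dx":0,"dy":0,"dz":0,"spin":0},{"claw":38,"dx":0,"dy":0,"dz":0,"spin":0},{"claw":41,"dx":0,"dy":0,"dz":0,"spin":0},{"claw":48,"dx":0,"dy":0,"dz":0,"spin":0},{"claw":56,"dx":0,"dy":0,"dz":0,"spin":0},{"claw":62,"dx":0,"dy":0,"dz":0,"spin":0},{"claw":62,"dx":0,"dy":0,"dz":-8,"spin":0},{"claw":62,"dx":0,"dy":0,"dz":-35,"spin":0},{"claw":62,"dx":0,"dy":0,"dz":-70,"spin":0},{"claw":62,"dx":0,"dy":0,"dz":-105,"spin":0},{"claw":62,"dx":-20,"dy":0,"dz":-115,"spin":0},{"claw":62,"dx":-55,"dy":0,"dz":-120,"spin":0},{"claw":62,"dx":-90,"dy":0,"dz":-120,"spin":0},{"claw":62,"dx":-125,"dy":0,"dz":-120,"spin":0},{"claw":62,"dx":-160,"dy":0,"dz":-120,"spin":0},{"claw":62,"dx":-195,"dy":0,"dz":-120,"spin":0},{"claw":62,"dx":-220,"dy":0,"dz":-120,"spin":0},{"claw":62,"dx":-220,"dy":0,"dz":-120,"spin":0},{"claw":62,"dx":-220,"dy":0,"dz":-120,"spin":0}]'; python3 - <<'E'
from h import *
from bench import *
import cv2
i=get_image("scene");cv2.imwrite("pics/s3.png",cv2.resize(i["frame"][110:300,230:450,::-1],None,fx=3,fy=3,interpolation=cv2.INTER_CUBIC))
a={c:get_image(c) for c in("top","scene")}
for c,i in a.items():
  D=i["depth"];v,u=np.mgrid[:400,:640]
  X=np.stack([(u-i["K"][0,2])/i["K"][0,0]*D,(v-i["K"][1,2])/i["K"][1,1]*D,D],-1)@i["T"][:3,:3].T+i["T"][:3,3]
  for n,hh in[("p1",.054),("p2",.077),("p3",.089),("p4",.1)]:
    m=(np.hypot(X[...,0]-G[n][0],X[...,1]-G[n][1])<.03)&(abs(X[...,2]-hh)<.006);q=X[m];print(c,n,len(q),q.mean(0).round(4),((q.max(0)+q.min(0))/2).round(4),G[n])
cv2.imwrite("pics/t3.png",cv2.resize(a["top"]["frame"][175:250,205:345,::-1],None,fx=5.7,fy=5.7,interpolation=cv2.INTER_CUBIC))
E
```

```text
time: 25.72
position: [0.6375, -0.2589, 0.1733]
tool_rot: [-1.89, -2.509, 0.0]
ft_force: [-0.8, 0.7, -0.2]
grip_width: 0.712
grip_force: 0.0
top p1 147 [0.5121 0.1848 0.054 ] [0.5109 0.185  0.0537] (0.5095, 0.1866)
top p2 33 [0.5297 0.1147 0.0766] [0.5303 0.1144 0.0763] (0.5299, 0.1141)
top p3 43 [0.5543 0.0338 0.0893] [0.5546 0.0328 0.0891] (0.5531, 0.0337)
top p4 52 [ 0.5774 -0.0453  0.0995] [ 0.5776 -0.0453  0.0997] (0.5763, -0.0458)
scene p1 196 [0.5107 0.1868 0.054 ] [0.512  0.1853 0.0526] (0.5095, 0.1866)
scene p2 47 [0.5289 0.1158 0.0762] [0.53   0.1145 0.0754] (0.5299, 0.1141)
scene p3 48 [0.5531 0.0356 0.0887] [0.5541 0.0347 0.0884] (0.5531, 0.0337)
scene p4 53 [ 0.5771 -0.0432  0.0993] [ 0.5778 -0.0462  0.099 ] (0.5763, -0.0458)
```

View pics/s3.png

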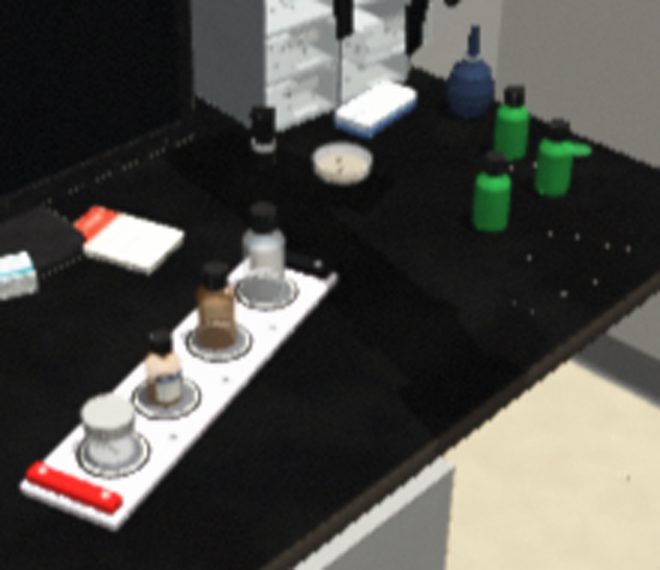

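View pics/t3.png

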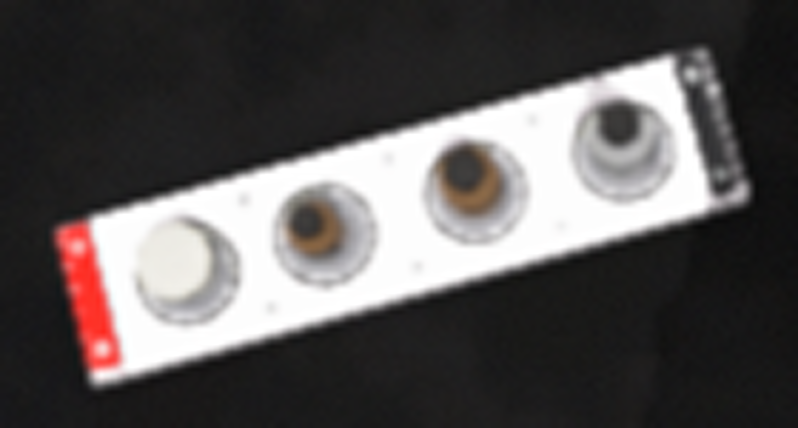

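All four containers stand upright within about 2 mm of their pad centres, rising from the red cap (88,296) to the black cap (710,120). The dish hasn't moved and the arm is clear.

```bash
python3 -c "
from bench import *
print(close_job())"
```

```text
the job is handed in; nothing more can be done
None
```

The four containers stand upright on the rail's pads in height order, shortest by the red cap and tallest by the black cap, each within about 2 mm of its pad centre; the dish was not touched, and the job was handed in at about 26 s of the 128 s allowed.

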